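# Set the feed selector valve to the drip head outlet

## Robot

A 6-joint arm with a two-finger parallel gripper is mounted at the origin on the work surface. World frame = base frame: x ahead of the robot, y to its left, z up, the work surface at z = 0. Lengths are in m, angles in rad, forces in N, time in s.
With the tool pointing down it reaches from about 0.3 to 0.875 m from the base axis. Payload 4.2 kg.
Tool frame: the origin (TCP) lies on the front face of the gripper's body, between the roots of the fingers; the fingertips stand 73 mm ahead of it and the grasp point (between the pads) lies r.grip_depth ahead of it (r.grip_depth is the distance from the TCP to the grasp point, in m); z points along the fingers, y is the line along which they close (so a half turn about z gives the same grasp; the last joint's range is limited). The gripper opens to 85 mm and grips with 20 to 120 N. Pads are 22 mm wide; open, the fingers measure 114 mm over their backs; the gripper's body (76 mm by 85 mm) begins 54 mm behind the grasp point. The pads swing forward as they close: fully open they stand 13 mm farther back than shut.
Start: joints at [-1.318, 0.32, 1.565, -0, 1.257, -0.02], TCP at [0.155, -0.554, 0.304] pointing down, gripper open.
Joint ranges: [-3.11, 3.11], [-0.84, 2.01], [0.21, 2.61], [-1.34, 4.49], [0.05, 2.63], [-2.56, 2.56]. Speed limits (rad/s): [2.57, 2.57, 3.14, 3.14, 3.14, 3.14].

## Interface

Orientations are given as a unit quaternion [x, y, z, w].
In Python, from station import r gives the robot as it stands. The module is installed in compiled form; this text tells all that it offers.
- The arm moves only by the shell command python3 -m pendant 'ROWS' [OPENING] [FORCE]. ROWS is JSON, a list of rows, each an object of numbers: "tx", "ty", "tz": the shift along the world's x, y, z in units of 40 mm (1.0 is 40 mm); "rx", "ry", "rz": the turn, a rotation vector about the world's x, y, z in units of 5 degrees (1.0 is 5 degrees). In form: [{"tx": .., "ty": .., "tz": .., "rx": .., "ry": .., "rz": ..}, ...]. A call has 1 to 8 rows; each row shifts and turns the commanded pose from where the row before left it; what a row does not reach is not made up. A row lasts 1/8 s, in which the tool goes at most 62.5 mm and 10.7 degrees, less where a joint would pass 70% of its speed; a pose out of reach is approached as far as the arm can. A call is refused whole if a number of a shift passes 1 or a number of a turn 1, either way. A call with a gripper value outside its range is refused whole. OPENING is the finger opening in mm, from 0 to 85.4, set as the call begins (- or left out, the last holds). The fingers move at their own pace and stop on an object; FORCE is the grip in N (left out, the last holds). Time passes only in rows, so rows that do not move let the fingers close. It gives the time, the measured TCP pose, the force and the opening at its end, in the units of the state.
- r.sense(): the state, without advancing time (a new reading comes with each control period).
- r.read_camera(name): name is "side" or "top" or "wrist"; returns a dict with "img" (480x640x3 uint8, red, green, blue), "z_map" (480x640 float32, m along the optical axis (not along the pixel's ray), 0 where there is no reading), "mtx" (3x3 intrinsics, pixels), "D" ([k1, k2, p1, p2, k3] as OpenCV has them; the pictures are not rectified), "rvec" (rotation vector, rad) and "tvec" (3), from world to camera coordinates, as OpenCV has them; the wrist camera has in their place "mount" (4x4, takes a point from camera to tool coordinates, whose origin is the TCP and whose axes are the flange's). Camera axes: x right, y down, z forward; pixel columns grow to the right and rows downward; lengths in m; the calibration is good to about 2 mm. A picture is of the moment at which its call begins: read the wrist's pose just before it.
- r.hand_in(): hands the job in, once; it reports no verdict.
Trained networks look in the newest picture that a camera, given by its name, has taken for a name from the list of things; names that differ only in an ending like _2 or _b are one class to them, and where a whole thing is asked for, a point or a joint stands for the part that bears it (a point fixed in the world has none). Each returns a list of dicts, best first, with "conf" (0 to 1); they miss things now and then, are a little off and sometimes report something else, mostly with a low value. They report only what shows in the picture. A call takes as long as a camera call.
- r.outline_of(camera, target): "region" (480x640 bool, what is visible of it) and "position" ([row, column] in pixels, amid what is visible of it).
The state is a dict: "time_s": time; "joint_positions": joint angles; "qvel": joint speeds; "effort": joint torques, N m; "position": TCP position; "eef_rot": TCP orientation; "contact_force": force on the tool from outside, world axes, zero at the start; "moment": the same for the moment, N m; "gripper_width": finger opening in m.
Only numpy, scipy, OpenCV 4.12 (cv2) and the standard library are available. Lean on these libraries where they do the work, as an engineer would, in place of code of your own. Each camera call takes 0.05 s, during which the arm holds its last target. There are 200 camera calls.

## Task

Set the feed selector valve to the outlet that carries the four-armed drip head: lift its crank handle so that the index pin leaves the park notch, swing it the shorter way round, and let the pin drop fully home in that outlet's notch. The notch is not exactly in line with its outlet, so feel for it with the pin riding gently on the track, and never load the pin with more than 20 N. Then let go, and leave the pot, the bottle and the wrench where they are.

Things in the scene. Friction and masses are not known exactly. Their poses are not given: they have to be found in the camera images.
- valve_axis (a point): Point on the upright turning axis of the selector valve, a fixed white drum 160 mm across and 60 mm high on the bench; 108 mm above the bench, level with the handle's centre when the pin is home. x points level to the park notch, where the crank starts; z up. The crank turns without end both ways (friction 0.05 N m). Four outlet pipes leave at 72 degree steps from park, 118 mm long.
- handle (a point): Centre of the crank's handle: black upright cylinder, 24 mm diameter, 44 mm tall, 62 mm out from the axis, spinning freely about itself, so it can be led round without turning the gripper. Pin home: bottom 86, top 130 mm above the bench; below it a black arm 18 mm wide, top 84 mm. The crank lifts straight up, at most 25 mm, against spring and weight (7 to 11 N in all), and springs down when let go.
- crank: The crank; origin on the valve's axis at bench level when the pin is home, and rising with the lift; x points along its arm to the handle. Lifted over 8 mm the pin is clear of the notches. Let go away from a notch, the pin rides on a flat track (88 to 136 mm diameter, top 70 mm above the bench) round the drum's top, 8 mm above home, with light friction; its fall is damped (50 N s/m).
- index_pin: Steel pin under the arm, 8 mm thick, lying 47 to 65 mm out from the axis (its origin and axes are those of the crank). It drops 8 mm into 12 mm wide notches in the track, 2 mm play each way, and cannot turn on until lifted. Notch plates are clamped on by hand: each outlet's notch lies 5 to 9 degrees (up to 10 mm at the handle) off its outlet's direction from the axis.
- drip_head_mid (a point): Centre of the drip head on the wanted outlet, 118 mm from the valve's axis: black hub with four level arms in a cross 60 mm wide, 24 mm high, top 74 mm above the bench; this point 62 mm above the bench. Fixed. The three other outlets carry plain round black caps, 34 mm across, tops 70 mm above the bench.
- pot: Bystander: empty black plant pot, 120 mm across, 85 mm tall, origin at the centre of its underside.
- bottle: Bystander: white nutrient bottle, 66 mm diameter, 170 mm tall, origin at the centre of its underside.
- wrench: Bystander: steel wrench lying flat; origin at its underside.

How it is judged:
On the way, in this order (a step that is already met when the one before it is completed fails the run):
1. the pin is lifted clear of the park notch (z of handle in the frame of valve_axis above 0.007 m), for 0.1 s.
2. the handle has come round to the drip head's outlet (horizontal distance between handle and drip_head_mid below 0.075 m), for 0.1 s.
At the end, for the whole second after the job is handed in: The index pin has dropped fully home (handle within 3 mm of its home height) in the notch of the outlet that carries the drip head (handle's centre less than 75 mm from the drip head's, seen from above) (horizontal distance between handle and drip_head_mid below 0.075 m and z of handle in the frame of valve_axis below 0.003 m); the robot touches nothing.
It fails at once if the crank is swung the longer way round, through the position opposite park (x of handle in the frame of valve_axis below -0.06 m).
It fails at once if the index pin is loaded with more than 20 N (contact force between index_pin and anything else above 20 N).
It fails at once if the pot is pushed away (distance of pot from where it was at the start of the episode above 0.03 m).
It fails at once if the bottle is pushed away (distance of bottle from where it was at the start of the episode above 0.03 m).
It fails at once if the wrench is pushed away (distance of wrench from where it was at the start of the episode above 0.03 m).
It also fails if it takes over 51 s, if anything falls off the work surface, if the arm or the gripper's body presses on something with over 40 N, if the wrist force passes 120 N, or if a joint passes its speed limit or range.

## Working session

There is one attempt and no reset: what is moved stays moved. The work goes in short steps, Python scripts to look and compute and a shell command to move; the robot and the scene stay as the last step left them, time stands still between calls to the robot, and variables do not carry over. Pictures are saved under pics/ and viewed, on a budget of 10 in all, crops included, one or two more only if the job needs it, and the job is handed in when it is done.

```bash
mkdir -p pics
cat > h.py <<'E'
import numpy as np, cv2
from station import r
from scipy.spatial.transform import Rotation as R
def cloud(d, s=None):
    """world xyz for every pixel (480,640,3), nan where no reading; s: state for wrist"""
    v,u=np.mgrid[0:480,0:640]
    p=cv2.undistortPoints(np.stack([u,v],-1).reshape(-1,1,2).astype(np.float64),d["mtx"],np.array(d["D"])).reshape(480,640,2)
    z=np.where(d["z_map"]>0,d["z_map"],np.nan)
    c=np.dstack([p*z[...,None],z]).reshape(-1,3)
    if "rvec" in d:
        Rm=cv2.Rodrigues(np.array(d["rvec"],float))[0]
        w=(c-np.array(d["tvec"]).reshape(1,3))@Rm
    else:
        M=np.array(d["mount"]); t=c@M[:3,:3].T+M[:3,3]
        w=R.from_quat(s["eef_rot"]).apply(t)+np.array(s["position"])
    return w.reshape(480,640,3)
E
python3 - <<'E'
from h import *
s=r.sense(); print(s, r.grip_depth)
for n in("top","side"):
    d=r.read_camera(n); cv2.imwrite(f"pics/{n}0.png",d["img"][...,::-1]); w=cloud(d); np.save(f"{n}.npy",w)
    for t in("handle","crank","drip_head_mid","index_pin","valve_axis","pot","bottle","wrench"):
        for o in r.outline_of(n,t)[:3]:
            m=o["region"]; q=w[m]; print(n,t,round(o["conf"],2),np.round(o["position"]),m.sum(),np.round(np.nanmedian(q,0),3),np.round(np.nanpercentile(q,98,axis=0),3),np.round(np.nanpercentile(q,2,axis=0),3))
E
```

```text
{'time_s': 0.0, 'joint_positions': array([-1.31801639e+00,  3.20306683e-01,  1.56569746e+00, -8.89905881e-06,
        1.25740906e+00, -1.99975828e-02]), 'qvel': array([-1.22586105e-03,  2.91153149e-04, -2.35975351e-05, -4.46354045e-04,
        3.44801227e-04, -3.14559738e-04]), 'effort': array([-5.51119028e-04, -4.15520811e+01, -2.34164339e+01, -5.04968943e-05,
        8.13997001e-03, -5.55009777e-06]), 'position': array([ 0.15482006, -0.55339476,  0.3030665 ]), 'eef_rot': array([ 9.90712865e-01,  1.35967610e-01, -1.09911688e-04, -9.03623361e-04]), 'contact_force': array([ 0.33296896,  0.61061507, -1.08346399]), 'moment': array([-0.02785129, -0.00970101,  0.00293932]), 'gripper_width': 0.08519298814691803} 0.0539
top handle 0.96 [192. 258.] 458 [0.581 0.132 0.087] [0.604 0.169 0.133] [0.567 0.085 0.065]
top crank 0.64 [191. 258.] 470 [0.581 0.132 0.087] [0.604 0.169 0.133] [0.567 0.085 0.062]
top drip_head_mid 0.56 [149. 308.] 236 [0.677 0.021 0.072] [0.702 0.048 0.079] [ 0.652 -0.005  0.058]
top valve_axis 0.87 [193. 276.] 4158 [0.579 0.095 0.061] [0.678 0.171 0.127] [0.495 0.001 0.
[... 172 characters left out ...]
 [ 0.241 -0.381 -0.003]
side handle 0.7 [279. 248.] 255 [0.574 0.168 0.1  ] [0.585 0.175 0.129] [0.565 0.086 0.064]
side crank 0.48 [275. 252.] 223 [0.574 0.169 0.105] [0.585 0.175 0.129] [0.565 0.096 0.074]
side drip_head_mid 0.55 [258. 228.] 147 [0.674 0.028 0.067] [0.702 0.052 0.074] [0.65  0.005 0.052]
side valve_axis 0.97 [296. 253.] 3302 [0.573 0.157 0.04 ] [0.693 0.185 0.118] [0.459 0.008 0.001]
side pot 0.82 [363. 223.] 2783 [0.576 0.39  0.055] [0.626 0.467 0.085] [0.519 0.355 0.003]
side bottle 0.96 [196. 317.] 884 [ 0.497 -0.375  0.077] [ 0.532 -0.361  0.167] [ 0.469 -0.409 -0.   ]
side wrench 0.54 [220. 365.] 260 [ 0.337 -0.356  0.004] [ 0.409 -0.343  0.009] [ 0.241 -0.389 -0.005]
```

```bash
python3 -c "
import cv2;cv2.imwrite('pics/both.png',cv2.resize(cv2.vconcat([cv2.imread('pics/top0.png'),cv2.imread('pics/side0.png')]),(400,600)))"
```

```text
(no output)
```

View pics/top0.png

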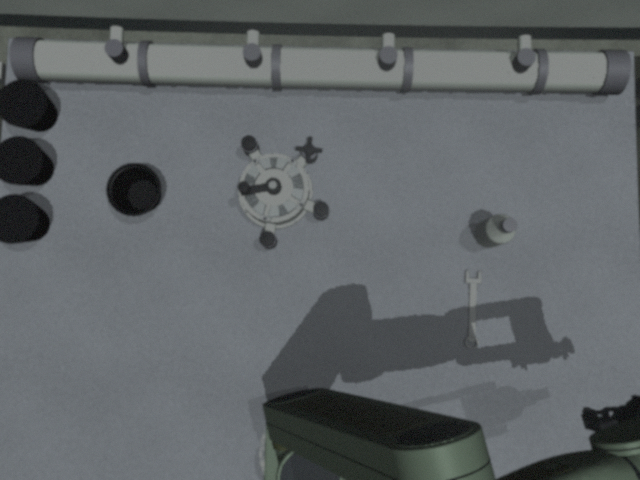

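The top view shows the valve hub at about (273,187), with the crank pointing left to (245,188). The drip head's cross is at (309,150). It is the second outlet clockwise from park as seen from above, so the shorter way is 144° clockwise. The bottle is at (500,228), the wrench at (473,305) and the pot at (135,188), all well clear. Next I fit the geometry.

```bash
cat > fit.py <<'E'
from h import *
from scipy.optimize import least_squares
w=np.load("top.npy"); img=cv2.imread("pics/top0.png")
x,y,z=w[...,0],w[...,1],w[...,2]
near=np.hypot(x-.58,y-.1)<.16
print("bench z",np.nanmedian(z[near&(z<.02)]))
def circ(m,R0=None):
    P=np.c_[x[m],y[m]]; return P
top=near&(z>.05)&(z<.075)&(np.hypot(x-.585,y-.095)<.1)&(img.mean(2)>110)
ms=cv2.morphologyEx(top.astype(np.uint8),cv2.MORPH_OPEN,np.ones((3,3)))
n,l,st,_=cv2.connectedComponentsWithStats(ms); k=1+np.argmax(st[1:,4]); m=l==k
P=np.c_[x[m],y[m]].astype(np.float32); c,rad=cv2.minEnclosingCircle(P); print("drum encl",c,rad)
hm=near&(z>.118)&(z<.14); print("handle top",np.nanmean(w[hm],0),hm.sum())
for t in("drip_head_mid",):
    r.read_camera("top"); o=r.outline_of("top",t)[0]["region"]; q=w[o]; q=q[(q[:,2]>.06)]
    print("drip",(np.nanpercentile(q,97,axis=0)+np.nanpercentile(q,3,axis=0))/2)
caps=near&(img.mean(2)<60)&(z>.05)&(z<.082)
n,l,st,ce=cv2.connectedComponentsWithStats(caps.astype(np.uint8))
for i in range(1,n):
    if st[i,4]>40: q=w[l==i]; print("dark",st[i,4],np.round(ce[i]),np.nanmean(q,0).round(4))
cv2.imwrite("pics/topz.png",cv2.resize(img[120:260,215:345],(780,600*140//140),interpolation=cv2.INTER_CUBIC))
E
python3 fit.py
```

```text
bench z 0.001050935000904776
drum encl (0.5909093022346497, 0.09951334446668625) 0.08001230657100677
handle top [0.57661486 0.15903704 0.12964991] 105
drip [0.6767615  0.0193788  0.07163238]
dark 162 [248. 143.] [0.6887 0.1582 0.07  ]
dark 180 [308. 150.] [0.6757 0.0219 0.0723]
dark 132 [320. 209.] [ 0.5419 -0.0079  0.0704]
dark 167 [267. 239.] [0.4716 0.1099 0.0697]
```

View pics/topz.png

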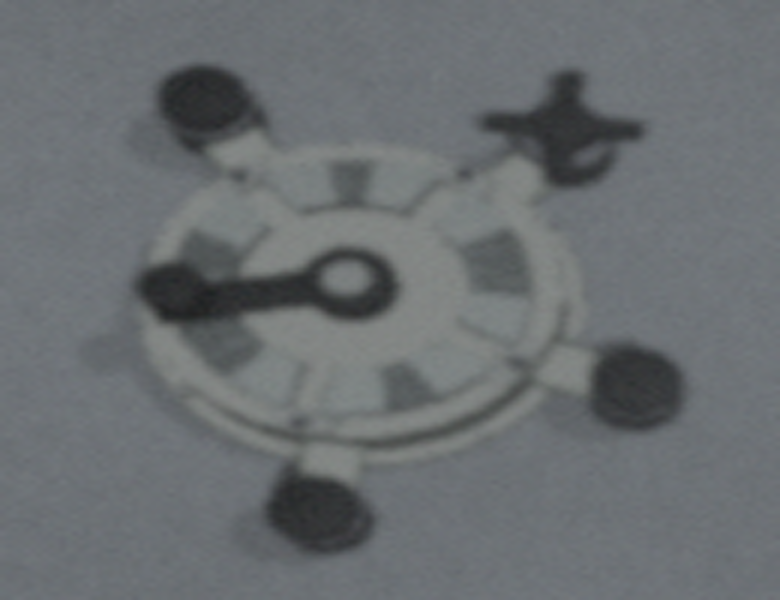

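The zoomed crop shows the track, the plates and the dark gaps between them. The cross head is at (568,125). The notch isn't readable at this resolution, so the wrist camera will look closer. I fit the axis from the five known points and work out the approach.

Run:
```python
from h import *
from scipy.optimize import least_squares
O=np.array([[.6887,.1582],[.6765,.0207],[.5419,-.0079],[.4716,.1099]]); H=np.array([.5766,.1590])
k=np.arange(1,5)
def f(p):
    a=p[2]-k*np.deg2rad(72); u=np.c_[np.cos(a),np.sin(a)]*.118
    h=p[:2]+.062*np.array([np.cos(p[2]),np.sin(p[2])])
    return np.r_[(p[:2]+u-O).ravel(),h-H]
s=least_squares(f,[.58,.097,1.7]); p=s.x; print("axis",p[:2],"park deg",np.rad2deg(p[2]),"res mm",(s.fun*1e3).round(1))
d=p[2]-np.deg2rad(144); print("drip dir deg",np.rad2deg(d))
for a in (p[2],d): print("handle at",p[:2]+.062*np.array([np.cos(a),np.sin(a)]))
st=r.sense(); Rm=R.from_quat(st["eef_rot"]).as_matrix(); print("tool y ang",np.rad2deg(np.arctan2(Rm[1,1],Rm[0,1])),"tool x ang",np.rad2deg(np.arctan2(Rm[1,0],Rm[0,0])), "z",Rm[:,2])
c=r.read_camera("wrist"); print(np.round(c["mount"],3),c["mtx"])
```

```text
axis [0.5886515  0.09891797] park deg 102.41816247545182 res mm [ 1.7  0.5  0.4 -0.1 -0.5 -1.3 -0.4  0.5 -1.3  0.5]
drip dir deg -41.58183752454818
handle at [0.57531871 0.15946742]
handle at [0.63502802 0.05776924]
tool y ang -74.37143255565155 tool x ang 15.628567782201474 z [ 7.92472921e-05 -1.06117816e-04 -9.99999991e-01]
[[-0.    -0.945 -0.326  0.085]
 [ 1.    -0.     0.     0.001]
 [-0.    -0.326  0.945 -0.07 ]
 [ 0.     0.     0.     1.   ]] [[414.12727396   0.         319.91118827]
 [  0.         414.12727396 241.42540534]
 [  0.           0.           1.        ]]
```

The fit residuals are under 2 mm. The axis is at (0.5887, 0.0989), park at 102.4° and the outlet at −41.6°. I plan to turn the tool half a turn in transit, so the closing line is radial at park and joint 6 has room for the later −54° turn.

```bash
python3 -m pendant '[{"tx":0.29,"ty":0.495,"rz":1},{"tx":0.29,"ty":0.495,"rz":1},{"tx":0.29,"ty":0.495,"rz":1},{"tx":0.29,"ty":0.495,"rz":1},{"tx":0.29,"ty":0.495,"rz":1},{"tx":0.29,"ty":0.495,"rz":1},{"tx":0.29,"ty":0.495,"rz":1},{"tx":0.29,"ty":0.495,"rz":1}]' 60 40
python3 -m pendant '[{"tx":0.29,"ty":0.495,"rz":1},{"tx":0.29,"ty":0.495,"rz":1},{"tx":0.29,"ty":0.495,"rz":1},{"tx":0.29,"ty":0.495,"rz":1},{"tx":0.29,"ty":0.495,"rz":1},{"tx":0.29,"ty":0.495,"rz":1},{"tx":0.29,"ty":0.495,"rz":1},{"tx":0.29,"ty":0.495,"rz":1}]'
```

```text
validation failed for argument at $[0]...
validation failed for argument at $[0]...
```

```bash
python3 -m pendant '[{"tx":0.29,"ty":0.495,"tz":0,"rx":0,"ry":0,"rz":1},{"tx":0.29,"ty":0.495,"tz":0,"rx":0,"ry":0,"rz":1},{"tx":0.29,"ty":0.495,"tz":0,"rx":0,"ry":0,"rz":1},{"tx":0.29,"ty":0.495,"tz":0,"rx":0,"ry":0,"rz":1},{"tx":0.29,"ty":0.495,"tz":0,"rx":0,"ry":0,"rz":1},{"tx":0.29,"ty":0.495,"tz":0,"rx":0,"ry":0,"rz":1},{"tx":0.29,"ty":0.495,"tz":0,"rx":0,"ry":0,"rz":1},{"tx":0.29,"ty":0.495,"tz":0,"rx":0,"ry":0,"rz":1}]' 60 40
```

```text
time_s: 2.05
position: [0.248, -0.3947, 0.3041]
eef_rot: [0.884, 0.468, 0.0, 0.0]
contact_force: [0.8, 0.4, -0.2]
gripper_width: 0.0599
```

```bash
python3 -m pendant '[{"tx":0.29,"ty":0.495,"tz":0,"rx":0,"ry":0,"rz":1},{"tx":0.29,"ty":0.495,"tz":0,"rx":0,"ry":0,"rz":1},{"tx":0.29,"ty":0.495,"tz":0,"rx":0,"ry":0,"rz":1},{"tx":0.29,"ty":0.495,"tz":0,"rx":0,"ry":0,"rz":1},{"tx":0.29,"ty":0.495,"tz":0,"rx":0,"ry":0,"rz":1},{"tx":0.29,"ty":0.495,"tz":0,"rx":0,"ry":0,"rz":1},{"tx":0.29,"ty":0.495,"tz":0,"rx":0,"ry":0,"rz":1},{"tx":0.29,"ty":0.495,"tz":0,"rx":0,"ry":0,"rz":1}]'
python3 -m pendant '[{"tx":0.29,"ty":0.495,"tz":0,"rx":0,"ry":0,"rz":1},{"tx":0.29,"ty":0.495,"tz":0,"rx":0,"ry":0,"rz":1},{"tx":0.29,"ty":0.495,"tz":0,"rx":0,"ry":0,"rz":1},{"tx":0.29,"ty":0.495,"tz":0,"rx":0,"ry":0,"rz":1},{"tx":0.29,"ty":0.495,"tz":0,"rx":0,"ry":0,"rz":1},{"tx":0.29,"ty":0.495,"tz":0,"rx":0,"ry":0,"rz":1},{"tx":0.29,"ty":0.495,"tz":0,"rx":0,"ry":0,"rz":1},{"tx":0.29,"ty":0.495,"tz":0,"rx":0,"ry":0,"rz":1}]'
python3 -m pendant '[{"tx":0.29,"ty":0.495,"tz":0,"rx":0,"ry":0,"rz":1},{"tx":0.29,"ty":0.495,"tz":0,"rx":0,"ry":0,"rz":1},{"tx":0.29,"ty":0.495,"tz":0,"rx":0,"ry":0,"rz":1},{"tx":0.29,"ty":0.495,"tz":0,"rx":0,"ry":0,"rz":1},{"tx":0.29,"ty":0.495,"tz":0,"rx":0,"ry":0,"rz":1},{"tx":0.29,"ty":0.495,"tz":0,"rx":0,"ry":0,"rz":1},{"tx":0.29,"ty":0.495,"tz":0,"rx":0,"ry":0,"rz":1},{"tx":0.29,"ty":0.495,"tz":0,"rx":0,"ry":0,"rz":1}]'
python3 - <<'E'
from h import *
s=r.sense(); print(s["joint_positions"].round(2), s["position"],s["time_s"])
d=r.read_camera("wrist"); w=cloud(d,s); np.save("wr.npy",w); cv2.imwrite("pics/wr1.png",d["img"][...,::-1])
z=w[...,2]; A=np.array([.5887,.0989]); rad=np.hypot(w[...,0]-A[0],w[...,1]-A[1]); 
hm=(z>.12)&(z<.14)&(rad<.1); print("handle top",np.nanmedian(w[hm],0),hm.sum())
tr=(z>.06)&(z<.075)&(rad<.075)&(rad>.042); print("track z",np.nanmedian(z[tr]))
E
```

```text
time_s: 3.05
position: [0.3409, -0.2363, 0.3041]
eef_rot: [0.67, 0.742, 0.0, 0.0]
contact_force: [-1.0, 0.6, 0.2]
gripper_width: 0.06
time_s: 4.05
position: [0.4337, -0.0778, 0.3041]
eef_rot: [0.376, 0.927, 0.0, 0.0]
contact_force: [0.6, 0.0, 0.7]
gripper_width: 0.0601
time_s: 5.05
position: [0.5265, 0.0805, 0.304]
eef_rot: [0.037, 0.999, 0.0, 0.0]
contact_force: [-0.1, -0.5, 0.2]
gripper_width: 0.0599
[ 0.13  0.25  1.66  0.    1.23 -1.37] [0.52647136 0.08054805 0.304     ] 5.05
handle top [0.57402491 0.1572346  0.13010094] 1053
track z 0.06868063053143955
```

View pics/wr1.png

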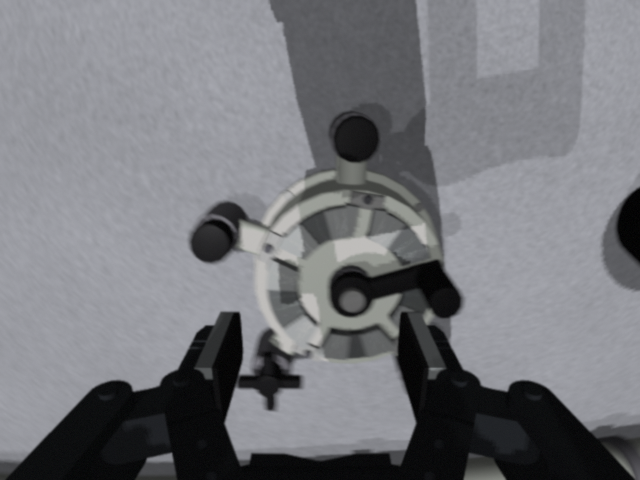

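The wrist view shows the hub at (352,292), the handle at (445,297) and the cross head at (270,382). There is a pale radial slot near (313,340), which looks like the wanted notch. I unwrap the track to a polar map around an axis refitted in this view.

```bash
python3 - <<'E'
from h import *
from scipy.optimize import least_squares
w=np.load("wr.npy"); img=cv2.imread("pics/wr1.png"); z=w[...,2]
A=np.array([.5887,.0989]); rad=np.hypot(w[...,0]-A[0],w[...,1]-A[1])
# axis from caps & drip & handle & hub in this view
dark=(img.mean(2)<60)&(z>.055)&(z<.08)&(rad>.095)&(rad<.16)
n,l,st,ce=cv2.connectedComponentsWithStats(dark.astype(np.uint8))
for i in range(1,n):
    if st[i,4]>100: q=w[l==i]; q=q[q[:,2]>np.nanpercentile(q[:,2],60)-.004]; print("dark",st[i,4],ce[i].round(),np.nanmean(q,0).round(4),np.nanmedian(q,0).round(4))
hub=(rad<.03)&(z>.075); q=w[hub]; print("hub",np.nanpercentile(q[:,2],[10,50,90]),((np.nanmax(q,0)+np.nanmin(q,0))/2).round(4))
trk=(z>.0655)&(z<.075)&(rad>.03)&(rad<.08)
q=w[trk]; th=np.arctan2(q[:,1]-A[1],q[:,0]-A[0]); rr=np.hypot(q[:,0]-A[0],q[:,1]-A[1])
# outer/inner edge of raised track by angle
for name,f in(("out",lambda v:np.percentile(v,97)),("in",lambda v:np.percentile(v,3))):
    P=[]
    for a in np.arange(-np.pi,np.pi,.1):
        v=rr[(th>a)&(th<a+.1)]
        if len(v)>60: P.append([a+.05,f(v)])
    P=np.array(P); X=np.c_[np.cos(P[:,0]),np.sin(P[:,0]),np.ones(len(P))]
    s=least_squares(lambda p:X@p-P[:,1],[0,0,.06],loss="soft_l1",f_scale=.001).x; print(name,"axis",A+s[:2],"R",s[2])
# polar map by projecting z=.07 points
s_p=np.array([0.52647136,0.08054805,0.304]);
E
cat > polar.py <<'E'
from h import *
def polar(d,s,A,h=.07,lo=-180,hi=180,step=.5,r0=.03,r1=.09,dr=.0005):
    a=np.deg2rad(np.arange(lo,hi,step)); rr=np.arange(r0,r1,dr)
    rg,ag=np.meshgrid(rr,a,indexing="ij")
    W=np.stack([A[0]+rg*np.cos(ag),A[1]+rg*np.sin(ag),np.full_like(rg,h)],-1).reshape(-1,3)
    M=np.array(d["mount"]); t=R.from_quat(s["eef_rot"]).inv().apply(W-s["position"]); c=(t-M[:3,3])@M[:3,:3]
    p=cv2.projectPoints(c,np.zeros(3),np.zeros(3),d["mtx"],np.array(d["D"]))[0].reshape(*rg.shape,2).astype(np.float32)
    return cv2.remap(d["img"][...,::-1].copy(),p[...,0],p[...,1],cv2.INTER_LINEAR), cv2.remap(cloud(d,s)[...,2].astype(np.float32),p[...,0],p[...,1],cv2.INTER_NEAREST)
E
python3 - <<'E'
from polar import *
s=r.sense(); d=r.read_camera("wrist")
I,Z=polar(d,s,[.5887,.0989],lo=-90,hi=10,step=.25)
big=cv2.resize(I,(800,480)); 
for k in range(0,100,10): cv2.putText(big,str(k-90),(k*8,12),0,.4,(0,0,255)); cv2.line(big,(k*8,15),(k*8,22),(0,0,255))
Zc=cv2.applyColorMap((np.clip((np.nan_to_num(Z)-.05)/.04,0,1)*255).astype(np.uint8),2)
cv2.imwrite("pics/pol1.png",np.vstack([cv2.resize(big,(800,300)),cv2.resize(Zc,(800,300))]))
E
```

```text
dark 1693 [354. 138.] [0.4716 0.1087 0.0701] [0.4715 0.1086 0.0702]
dark 1315 [212. 240.] [ 0.5422 -0.0077  0.0701] [ 0.5423 -0.0077  0.0702]
dark 1328 [268. 379.] [0.6746 0.0221 0.0723] [0.6752 0.022  0.0719]
hub [0.08228445 0.08621187 0.09241101] [0.589  0.1043 0.0847]
out axis [0.58894988 0.09759487] R 0.06790560034654038
in axis [0.58887165 0.09740976] R 0.04484671590160548
```

View pics/pol1.png

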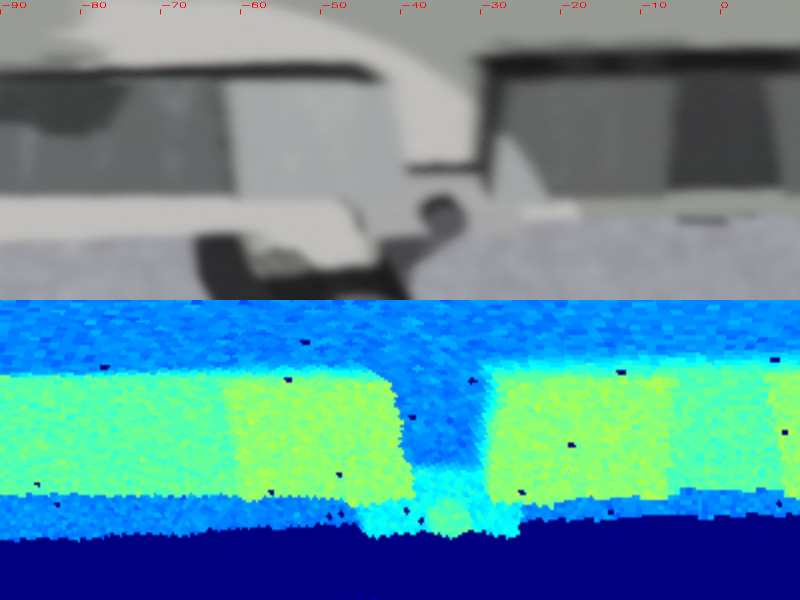

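The polar map shows a clear gap in the track between about −41° and −30°, running down to z ≈ 62 mm. With the refined axis at (0.589, 0.0976), the notch centre is at about −34.6° and the outlet at −41.2°. The offset of 6.6° fits the stated 5–9°. Handle target: (0.640, 0.0624). Next I go over the handle, descend and grip it.

```bash
python3 -m pendant '[{"tx":0.3,"ty":0.485,"tz":0,"rx":0,"ry":0,"rz":0.85},{"tx":0.3,"ty":0.485,"tz":0,"rx":0,"ry":0,"rz":0.85},{"tx":0.3,"ty":0.485,"tz":0,"rx":0,"ry":0,"rz":0.85},{"tx":0.3,"ty":0.485,"tz":0,"rx":0,"ry":0,"rz":0.85},{"tx":0,"ty":0,"tz":-0.6,"rx":0,"ry":0,"rz":0},{"tx":0,"ty":0,"tz":-0.6,"rx":0,"ry":0,"rz":0},{"tx":0,"ty":0,"tz":0,"rx":0,"ry":0,"rz":0}]'
python3 - <<'E'
from h import *
s=r.sense(); d=r.read_camera("wrist"); w=cloud(d,s); z=w[...,2]; m=(z>.12)&(z<.14)&(np.hypot(w[...,0]-.575,w[...,1]-.158)<.03)
q=w[m]; print(s["position"],s["joint_positions"].round(2),m.sum(),np.nanmedian(q,0),(np.nanpercentile(q,2,axis=0)+np.nanpercentile(q,98,axis=0))/2)
E
```

```text
time_s: 6.02
position: [0.573, 0.1566, 0.2542]
eef_rot: [-0.109, 0.994, -0.0, -0.002]
contact_force: [0.2, -0.5, -0.1]
gripper_width: 0.0598
[0.57297446 0.15662464 0.25420743] [ 0.25  0.39  1.59 -0.    1.17 -1.54] 1727 [0.57453709 0.15773571 0.13017466] [0.57582599 0.15781428 0.12642476]
```

```bash
python3 -m pendant '[{"tx":0.05,"ty":0.03,"tz":-0.6,"rx":0,"ry":0,"rz":0},{"tx":0,"ty":0,"tz":-0.6,"rx":0,"ry":0,"rz":0},{"tx":0,"ty":0,"tz":-0.5,"rx":0,"ry":0,"rz":0},{"tx":0,"ty":0,"tz":-0.3,"rx":0,"ry":0,"rz":0},{"tx":0,"ty":0,"tz":-0.2,"rx":0,"ry":0,"rz":0},{"tx":0,"ty":0,"tz":0,"rx":0,"ry":0,"rz":0}]'
python3 -m pendant '[{"tx":0,"ty":0,"tz":0,"rx":0,"ry":0,"rz":0},{"tx":0,"ty":0,"tz":0,"rx":0,"ry":0,"rz":0},{"tx":0,"ty":0,"tz":0,"rx":0,"ry":0,"rz":0},{"tx":0,"ty":0,"tz":0,"rx":0,"ry":0,"rz":0},{"tx":0,"ty":0,"tz":0,"rx":0,"ry":0,"rz":0}]' 20 30
```

```text
time_s: 6.82
position: [0.5763, 0.1586, 0.1681]
eef_rot: [-0.11, 0.994, 0.0, 0.0]
contact_force: [-0.1, 0.2, 0.2]
gripper_width: 0.0603
time_s: 7.45
position: [0.5763, 0.1593, 0.1686]
eef_rot: [-0.11, 0.994, 0.001, 0.001]
contact_force: [-1.2, 3.4, 6.0]
gripper_width: 0.0232
```

```bash
python3 -m pendant '[{"tx":0,"ty":0,"tz":0.1,"rx":0,"ry":0,"rz":0},{"tx":0,"ty":0,"tz":0.1,"rx":0,"ry":0,"rz":0},{"tx":0,"ty":0,"tz":0.1,"rx":0,"ry":0,"rz":0},{"tx":0,"ty":0,"tz":0.1,"rx":0,"ry":0,"rz":0},{"tx":0,"ty":0,"tz":0,"rx":0,"ry":0,"rz":0}]'
python3 - <<'E'
from h import *
d=r.read_camera("side"); w=cloud(d)
o=r.outline_of("side","handle"); 
for q in o[:1]:
    v=w[q["region"]]; print(q["conf"],np.nanpercentile(v,[2,50,98],axis=0).round(4))
v=w[np.hypot(w[...,0]-.576,w[...,1]-.159)<.02]; v=v[v[:,2]<.145]; print(np.nanmax(v[:,2]))
d=r.read_camera("wrist"); cv2.imwrite("pics/wr2.png",d["img"][...,::-1])
E
```

```text
time_s: 8.07
position: [0.5758, 0.1588, 0.1839]
eef_rot: [-0.11, 0.994, 0.0, -0.0]
contact_force: [-1.5, 4.8, -8.8]
gripper_width: 0.0232
0.62 [[0.568  0.0958 0.0915]
 [0.5748 0.1666 0.0965]
 [0.5794 0.1753 0.1023]]
0.14423237114172197
```

View pics/wr2.png

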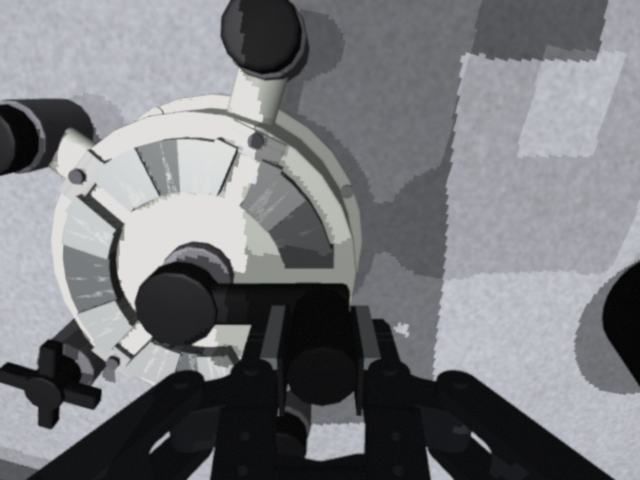

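The wrist view shows the handle held between the pads at (322,350). The arm now stands about 13–15 mm higher, and the force of −8.8 N in z matches the stated spring load. I compute the arc increments.

Run:
```python
import numpy as np
A=np.array([.589,.0976]); a=np.deg2rad(np.linspace(102.3,-27,25)); P=A+.062*np.c_[np.cos(a),np.sin(a)]
print(P[0],P[-1])
P=np.vstack([[.5758,.1588],P[1:]]); cur=P[0].copy()
for k in range(24):
    d=np.round((P[k+1]-cur)/.04,3); cur=cur+d*.04; print(k,d, end=" | ")
```

```text
[0.57579212 0.15817683] [0.6442424  0.06945259]
0 [0.143 0.009] | 1 [0.146 0.01 ] | 2 [ 0.145 -0.003] | 3 [ 0.145 -0.016] | 4 [ 0.143 -0.03 ] | 5 [ 0.139 -0.044] | 6 [ 0.134 -0.056] | 7 [ 0.129 -0.069] | 8 [ 0.121 -0.08 ] | 9 [ 0.114 -0.091] | 10 [ 0.104 -0.102] | 11 [ 0.094 -0.111] | 12 [ 0.084 -0.12 ] | 13 [ 0.072 -0.126] | 14 [ 0.059 -0.133] | 15 [ 0.047 -0.138] | 16 [ 0.034 -0.142] | 17 [ 0.02  -0.144] | 18 [ 0.007 -0.146] | 19 [-0.007 -0.145] | 20 [-0.021 -0.144] | 21 [-0.034 -0.142] | 22 [-0.047 -0.138] | 23 [-0.06  -0.133] |
```

```bash
python3 -m pendant '[{"tx":0.143,"ty":0.009,"tz":0,"rx":0,"ry":0,"rz":-0.39},{"tx":0.146,"ty":0.01,"tz":0,"rx":0,"ry":0,"rz":-0.39},{"tx":0.145,"ty":-0.003,"tz":0,"rx":0,"ry":0,"rz":-0.39},{"tx":0.145,"ty":-0.016,"tz":0,"rx":0,"ry":0,"rz":-0.39},{"tx":0.143,"ty":-0.03,"tz":0,"rx":0,"ry":0,"rz":-0.39},{"tx":0.139,"ty":-0.044,"tz":0,"rx":0,"ry":0,"rz":-0.39},{"tx":0.134,"ty":-0.056,"tz":0,"rx":0,"ry":0,"rz":-0.39},{"tx":0.129,"ty":-0.069,"tz":0,"rx":0,"ry":0,"rz":-0.39}]'
```

```text
time_s: 9.22
position: [0.6219, 0.1506, 0.1841]
eef_rot: [0.027, 1.0, 0.0, 0.001]
contact_force: [1.3, 5.2, -9.0]
gripper_width: 0.0231
```

```bash
python3 -m pendant '[{"tx":0.121,"ty":-0.08,"tz":0,"rx":0,"ry":0,"rz":-0.39},{"tx":0.114,"ty":-0.091,"tz":0,"rx":0,"ry":0,"rz":-0.39},{"tx":0.104,"ty":-0.102,"tz":0,"rx":0,"ry":0,"rz":-0.39},{"tx":0.094,"ty":-0.111,"tz":0,"rx":0,"ry":0,"rz":-0.39},{"tx":0.084,"ty":-0.12,"tz":0,"rx":0,"ry":0,"rz":-0.39},{"tx":0.072,"ty":-0.126,"tz":0,"rx":0,"ry":0,"rz":-0.39},{"tx":0.059,"ty":-0.133,"tz":0,"rx":0,"ry":0,"rz":-0.39},{"tx":0.047,"ty":-0.138,"tz":0,"rx":0,"ry":0,"rz":-0.39}]'
python3 -m pendant '[{"tx":0.034,"ty":-0.142,"tz":0,"rx":0,"ry":0,"rz":-0.39},{"tx":0.02,"ty":-0.144,"tz":0,"rx":0,"ry":0,"rz":-0.39},{"tx":0.007,"ty":-0.146,"tz":0,"rx":0,"ry":0,"rz":-0.39},{"tx":-0.007,"ty":-0.145,"tz":0,"rx":0,"ry":0,"rz":-0.39},{"tx":-0.021,"ty":-0.144,"tz":0,"rx":0,"ry":0,"rz":-0.39},{"tx":-0.034,"ty":-0.142,"tz":0,"rx":0,"ry":0,"rz":-0.39},{"tx":-0.047,"ty":-0.138,"tz":0,"rx":0,"ry":0,"rz":-0.39},{"tx":-0.06,"ty":-0.133,"tz":0,"rx":0,"ry":0,"rz":-0.39}]'
```

```text
time_s: 10.22
position: [0.6489, 0.114, 0.1839]
eef_rot: [0.162, 0.987, -0.0, -0.0]
contact_force: [2.4, 2.3, -9.6]
gripper_width: 0.0234
time_s: 11.22
position: [0.6438, 0.0691, 0.1838]
eef_rot: [0.295, 0.956, -0.0, -0.001]
contact_force: [-2.0, 1.8, -9.9]
gripper_width: 0.0232
```

```bash
python3 -m pendant '[{"tx":0,"ty":0,"tz":-0.05,"rx":0,"ry":0,"rz":0},{"tx":0,"ty":0,"tz":-0.05,"rx":0,"ry":0,"rz":0},{"tx":0,"ty":0,"tz":-0.05,"rx":0,"ry":0,"rz":0},{"tx":0,"ty":0,"tz":0,"rx":0,"ry":0,"rz":0}]'
python3 - <<'E'
from polar import *
s=r.sense(); d=r.read_camera("wrist")
I,Z=polar(d,s,[.589,.0976],lo=-90,hi=10,step=.25)
big=cv2.resize(I,(800,300)); 
for k in range(0,100,10): cv2.putText(big,str(k-90),(k*8,12),0,.4,(0,0,255)); cv2.line(big,(k*8,15),(k*8,22),(0,0,255))
cv2.imwrite("pics/pol2.png",np.vstack([big,cv2.resize(d["img"][...,::-1],(400,300))[:, :].repeat(2,1) if 0 else cv2.copyMakeBorder(cv2.resize(d["img"][...,::-1],(400,300)),0,0,0,400,0)]))
E
```

```text
time_s: 11.72
position: [0.6441, 0.0694, 0.1774]
eef_rot: [0.294, 0.956, -0.0, -0.001]
contact_force: [-3.3, 2.2, -8.5]
gripper_width: 0.023
```

View pics/pol2.png

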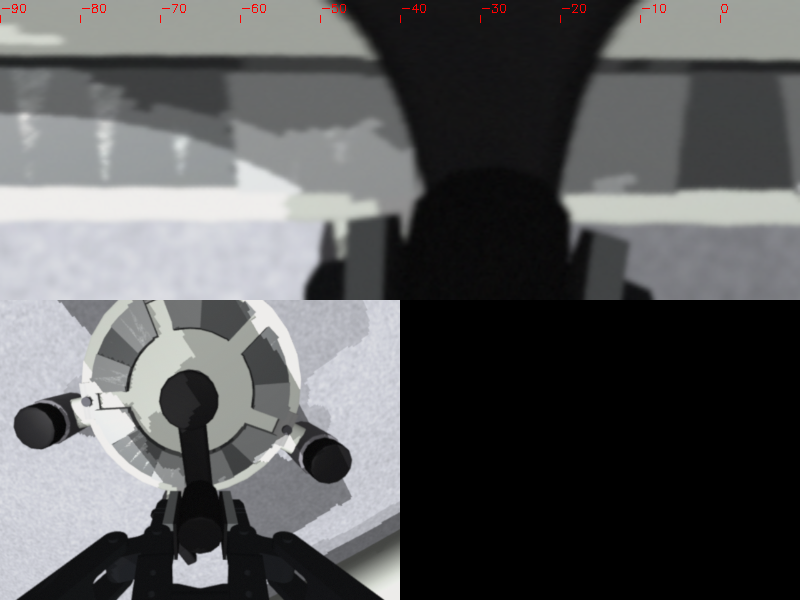

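The polar map shows the arm at about −28.5°, covering the notch's near edge, just as intended. The pin now hovers about 1 mm above the track. I open the fingers a little so the spring lays the pin down, then check the handle height by wrist depth.

```bash
cat > chk.py <<'E'
from h import *
s=r.sense(); d=r.read_camera("wrist"); w=cloud(d,s); A=np.array([.589,.0976])
p=s["position"]; q=w.reshape(-1,3); q=q[(np.hypot(q[:,0]-p[0],q[:,1]-p[1])<.013)&(q[:,2]>.115)&(q[:,2]<.16)]
t=q[np.abs(q[:,2]-np.nanpercentile(q[:,2],90))<.002]; m=np.nanmean(t,0)-np.r_[A,0]
a=p[:2]-A
print("t",round(s["time_s"],2),"handle top z",np.nanpercentile(q[:,2],[50,90,97]).round(4),"n",len(q),"| top ang",np.rad2deg(np.arctan2(m[1],m[0])).round(1),"tcp ang",np.rad2deg(np.arctan2(a[1],a[0])).round(1),"F",s["contact_force"].round(1),"Ftan(cw)",(s["contact_force"][:2]@[-.568,-.823]).round(1))
E
python3 chk.py
python3 -m pendant '[{"tx":0,"ty":0,"tz":0,"rx":0,"ry":0,"rz":0},{"tx":0,"ty":0,"tz":0,"rx":0,"ry":0,"rz":0},{"tx":0,"ty":0,"tz":0,"rx":0,"ry":0,"rz":0}]' 30 20; python3 chk.py
```

```text
t 11.78 handle top z [0.1384 0.1397 0.1427] n 6164 | top ang -27.5 tcp ang -27.0 F [-4.9  1.7 -9.4] Ftan(cw) 1.4
time_s: 12.2
position: [0.6458, 0.0692, 0.1795]
eef_rot: [0.294, 0.956, 0.001, 0.002]
contact_force: [-0.1, -0.2, -0.8]
gripper_width: 0.0299
t 12.2 handle top z [0.1372 0.1381 0.1384] n 4589 | top ang -27.4 tcp ang -26.6 F [-0.1 -0.2 -0.8] Ftan(cw) 0.2
```

The pin rides on the track: handle top at 138 mm, which is 8 mm above home, with no force on the tool. Now I push gently clockwise with the trailing finger.

```bash
python3 -m pendant '[{"tx":-0.012,"ty":-0.022,"tz":0,"rx":0,"ry":0,"rz":0},{"tx":-0.012,"ty":-0.022,"tz":0,"rx":0,"ry":0,"rz":0},{"tx":-0.012,"ty":-0.022,"tz":0,"rx":0,"ry":0,"rz":0},{"tx":-0.012,"ty":-0.022,"tz":0,"rx":0,"ry":0,"rz":0},{"tx":-0.012,"ty":-0.022,"tz":0,"rx":0,"ry":0,"rz":0}]'; python3 chk.py
python3 -m pendant '[{"tx":-0.013,"ty":-0.021,"tz":0,"rx":0,"ry":0,"rz":0},{"tx":0,"ty":0,"tz":0,"rx":0,"ry":0,"rz":0}]'; python3 chk.py
```

```text
time_s: 12.88
position: [0.6423, 0.0651, 0.1778]
eef_rot: [0.294, 0.956, 0.0, 0.0]
contact_force: [1.3, 0.5, 0.3]
gripper_width: 0.03
t 12.88 handle top z [0.1364 0.1374 0.1377] n 4573 | top ang -29.3 tcp ang -31.4 F [1.3 0.5 0.3] Ftan(cw) -1.1
time_s: 13.18
position: [0.6415, 0.0638, 0.1779]
eef_rot: [0.294, 0.956, -0.0, -0.0]
contact_force: [0.3, 0.6, -0.1]
gripper_width: 0.0299
t 13.18 handle top z [0.13   0.1308 0.1312] n 4032 | top ang -31.0 tcp ang -32.8 F [ 0.3  0.6 -0.1] Ftan(cw) -0.7
```

The pin dropped: handle top went from 138 to about 130.5 mm, with tangential force around 1 N. I open, withdraw straight up and check.

```bash
python3 -m pendant '[{"tx":0,"ty":0,"tz":0,"rx":0,"ry":0,"rz":0},{"tx":0,"ty":0,"tz":0,"rx":0,"ry":0,"rz":0},{"tx":0,"ty":0,"tz":0,"rx":0,"ry":0,"rz":0},{"tx":0,"ty":0,"tz":0.2,"rx":0,"ry":0,"rz":0},{"tx":0,"ty":0,"tz":0.5,"rx":0,"ry":0,"rz":0},{"tx":0,"ty":0,"tz":0.8,"rx":0,"ry":0,"rz":0},{"tx":0,"ty":0,"tz":0.8,"rx":0,"ry":0,"rz":0},{"tx":0,"ty":0,"tz":0.8,"rx":0,"ry":0,"rz":0}]' 60
python3 -m pendant '[{"tx":0,"ty":0,"tz":0,"rx":0,"ry":0,"rz":0},{"tx":0,"ty":0,"tz":0,"rx":0,"ry":0,"rz":0}]'
python3 - <<'E'
from h import *
import subprocess
s=r.sense(); d=r.read_camera("wrist"); w=cloud(d,s); z=w[...,2]
m=(np.hypot(w[...,0]-.640,w[...,1]-.063)<.03)&(z>.118)&(z<.15); q=w[m]; c=np.nanmedian(q,0); print("handle top",c,m.sum(),"dist to drip",np.hypot(c[0]-.675,c[1]-.022))
a=(np.hypot(w[...,0]-.589,w[...,1]-.0976)<.045)&(np.hypot(w[...,0]-.589,w[...,1]-.0976)>.03)&(z>.077)&(z<.1); print("arm top z",np.nanmedian(z[a]),a.sum())
cv2.imwrite("pics/wr3.png",d["img"][...,::-1])
for n in("top","side"):
    d=r.read_camera(n); w=cloud(d)
    for t in("pot","bottle","wrench","handle"):
        for o in r.outline_of(n,t)[:1]: print(n,t,round(o["conf"],2),np.nanmedian(w[o["region"]],0).round(3),np.nanmax(w[o["region"]][:,2]).round(4))
E
```

```text
time_s: 14.22
position: [0.6416, 0.0641, 0.3037]
eef_rot: [0.294, 0.956, 0.0, 0.0]
contact_force: [0.3, 0.7, 0.8]
gripper_width: 0.0598
time_s: 14.48
position: [0.6412, 0.064, 0.3013]
eef_rot: [0.294, 0.956, -0.0, -0.001]
contact_force: [-0.1, -0.8, 0.8]
gripper_width: 0.0598
handle top [0.64081563 0.06648764 0.13012195] 1223 dist to drip 0.05610455661595666
arm top z 0.08412403663600755 528
top pot 0.8 [0.584 0.423 0.047] 0.0948
top bottle 0.56 [ 0.495 -0.386  0.114] 0.177
top wrench 0.95 [ 0.334 -0.362  0.007] 0.0171
side pot 0.81 [0.575 0.39  0.054] 0.0874
side bottle 0.87 [ 0.497 -0.374  0.079] 0.17
side wrench 0.57 [ 0.33  -0.357  0.004] 0.0105
side handle 0.6 [0.63  0.081 0.085] 0.1315
```

View pics/wr3.png

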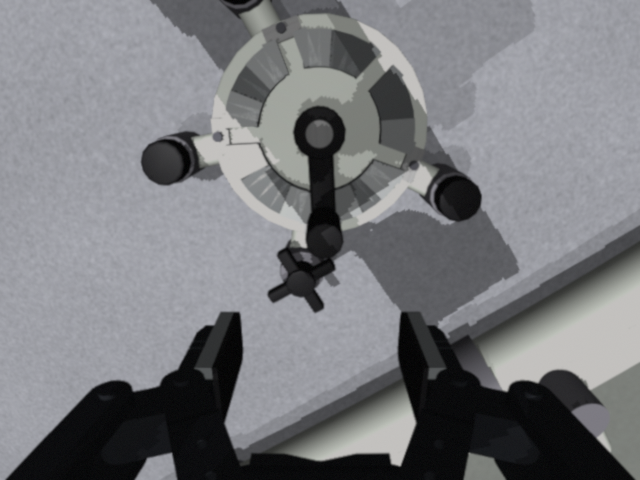

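The wrist view shows the crank at rest with its handle at (325,238), beside the cross head at (300,282), and the gripper clear of everything. The handle top is at 130.1 mm and the arm top at 84.1 mm, so the pin is fully home. The bystanders haven't moved.

```bash
python3 -c "
from station import r
print(r.hand_in(), r.sense()['time_s'])"
```

```text
the job is handed in; nothing more can be done
the job is handed in; nothing more can be done
```

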